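# Sweep the broken bolts into the sorting tray's trough and shut the cover

## Task

On the blue sorting tray, three broken bolts, a small gear and a bronze bushing lie side by side after inspection. Without picking anything up, sweep the three bolts with closed fingers across the platform and over its edge into the tray's trough, leaving the gear and the bushing standing where they are, so that only the bolts are put away. Then swing the trough's hinged clear cover over with a fingertip and press it fully shut; leave everything else on the bench alone.

Things in the scene. Friction and masses are not known exactly. Their poses are not given: they have to be found in the camera images.
- tray: Blue moulded sorting tray, 248 (x) x 180 (y) x 62 mm, fixed to the bench, turned up to 0.4 rad. Origin on the bench under its centre; z up, x along its long side. Flat platform 50 mm above the bench: x -120..120, y -34..86 mm, then a 6 mm bevel (45 degrees) down into the trough. Rims 4 mm thick rise 12 mm above it at both ends and along +y. The trough is on the -y side.
- trough (a point): Middle of the trough's floor (tray x 0, y -63, z 7 mm), axes as the tray's. The trough spans x -120..120, y -86..-40 mm, 43 mm deep below the platform; its outer wall, at y -86..-90, ends 51 mm above the bench.
- platform_edge (a point): Middle of the platform's open edge, at the top of its bevel (tray x 0, y -34, z 50 mm); axes as the tray's; the edge runs along x. The bolts, gear and bushing start on the platform in a row parallel to this edge, about 47 mm apart, in any order, centres 34 to 62 mm from the edge.
- cover_hinge (a point): Middle of the cover's hinge line, at the top of the trough's outer wall (tray x 0, y -90, z 53 mm). The hinge runs along the tray's x.
- cover (a joint): Hinge of the trough's cover. 0 = shut, level on a firm stop, underside 51 mm, top 55 mm above the bench; grows as it opens: pi/2 = upright, more = leaning back outward, away from the trough (stop at 1.95). Starts open, 1.58 to 1.88. A light friction hinge: the cover stays at any angle where it is left, and 1 to 2 N at its free edge turns it.
- cover_edge (a point): Middle of the free edge of the cover, a clear plate with a white border, 244 mm long, 59 mm from hinge line to free edge, 4 mm thick. Shut, it spans the trough and reaches 3 mm over the flat platform.
- bolt_1_mid (a point): Broken M8 steel bolt, light grey, 36 mm long, 30 g: hexagon head 14 mm wide, 6 mm thick; shank 8 mm. Lies on its side on the platform, within 45 degrees of parallel to the tray's x. The point is its centre, 6 mm above what it lies on; its x runs along the bolt, head at -x. Slides or rolls at a nudge; falls into the trough when its centre passes the platform's bevelled edge.
- bolt_2_mid (a point): As bolt_1_mid, the second bolt.
- bolt_3_mid (a point): As bolt_1_mid, the third bolt.
- bolt_1: The first bolt as a body, its origin 6 mm below its centre, same axes.
- bolt_2: The second bolt as a body, likewise.
- bolt_3: The third bolt as a body, likewise.
- gear_mid (a point): Small grey steel spur gear, 33 mm across, 16 mm high with its hub, lying flat on the platform: to be left there. The point is its centre, 8 mm up.
- bushing_mid (a point): Bronze-coloured flanged bushing, flange 32 mm across and body 26 mm, 24 mm high, standing on its flange on the platform: to be left there. The point is its centre, 12 mm up.
- gear: The gear as a body, its origin under its centre, z is its axis.
- bushing: The bushing as a body, its origin under its centre, z is its axis.
- petri_dish_mid (a point): Bystander: clear petri dish, 62 mm across, 15 mm high, left of the tray; its centre.
- bottle_mid (a point): Bystander: dropper bottle, 38 mm across, 113 mm tall, left of the tray; the point is 36 mm up.
- vial_red_mid (a point): Bystander: vial with a red cap, 22 mm across, 54 mm tall, left of the tray; its centre.
- vial_blue_mid (a point): Bystander: vial with a blue cap, 22 mm across, 54 mm tall, left of the tray; its centre.
- objective_mid (a point): Bystander: black microscope objective, 51 mm across, 52 mm tall, right of the tray; its centre.
- dust_cap_mid (a point): Bystander: black round dust cap, 37 mm across, 14 mm high, right of the tray; its centre.

How it is judged:
On the way:
1. the three bolts lie in the trough while the cover is still open (y of bolt_1_mid in the frame of tray between -0.09 and -0.04 m and z of each of bolt_1_mid, bolt_2_mid, bolt_3_mid in the frame of tray below 0.045 m and x of bolt_1_mid in the frame of tray between -0.122 and 0.122 m and y of bolt_2_mid in the frame of tray between -0.09 and -0.04 m and x of bolt_2_mid in the frame of tray between -0.122 and 0.122 m and y of bolt_3_mid in the frame of tray between -0.09 and -0.04 m and x of bolt_3_mid in the frame of tray between -0.122 and 0.122 m and value of joint cover above 0.9 rad), for 0.2 s.
At the end, for the whole second after the job is handed in: All three bolts rest in the trough (centres at least 5 mm below the platform), the cover is shut to within 0.06 rad, the gear and bushing stand upright within 20 mm of where they were, and the other things within 15 mm (y of bolt_1_mid in the frame of tray between -0.09 and -0.04 m and z of each of bolt_1_mid, bolt_2_mid, bolt_3_mid in the frame of tray below 0.045 m and x of bolt_1_mid in the frame of tray between -0.122 and 0.122 m and y of bolt_2_mid in the frame of tray between -0.09 and -0.04 m and x of bolt_2_mid in the frame of tray between -0.122 and 0.122 m and y of bolt_3_mid in the frame of tray between -0.09 and -0.04 m and x of bolt_3_mid in the frame of tray between -0.122 and 0.122 m and linear speed of each of bolt_1, bolt_2, bolt_3 below 0.02 m/s and value of joint cover below 0.06 rad and distance of each of gear_mid, bushing_mid from where it was at the start of the episode below 0.02 m and angle between each of gear, bushing's own z axis and vertical below 0.2 rad and distance of each of petri_dish_mid, bottle_mid, vial_red_mid, vial_blue_mid, objective_mid, dust_cap_mid from where it was at the start of the episode below 0.015 m); the robot touches nothing.
It fails at once if a bolt is picked up: held by the fingers clear of the tray ((contact force between the fingers and bolt_1 above 0.3 N and contact force between bolt_1 and tray below 0.02 N and z of bolt_1_mid in the frame of tray above 0.068 m) or (contact force between the fingers and bolt_2 above 0.3 N and contact force between bolt_2 and tray below 0.02 N and z of bolt_2_mid in the frame of tray above 0.068 m) or (contact force between the fingers and bolt_3 above 0.3 N and contact force between bolt_3 and tray below 0.02 N and z of bolt_3_mid in the frame of tray above 0.068 m)).
It fails at once if a bolt is lifted or flung more than 30 mm above the platform (z of any of bolt_1_mid, bolt_2_mid, bolt_3_mid in the frame of tray above 0.086 m).
It fails at once if the gear or the bushing is moved more than 20 mm or lifted off the platform (distance of any of gear_mid, bushing_mid from where it was at the start of the episode above 0.02 m or height (world z) of any of gear, bushing above 0.06 m).
It fails at once if another thing on the bench is moved more than 15 mm (distance of any of petri_dish_mid, bottle_mid, vial_red_mid, vial_blue_mid, objective_mid, dust_cap_mid from where it was at the start of the episode above 0.015 m).
It also fails if it takes over 61 s, if anything falls off the work surface, if the arm or the gripper's body presses on something with over 40 N, if the wrist force passes 120 N, or if a joint passes its speed limit or range.

## Robot

A 6-joint arm with a two-finger parallel gripper is mounted at the origin on a cart in front of the work surface, level with it; the furniture and walls round the work are solid. World frame = base frame: x ahead of the robot, y to its left, z up, the work surface at z = 0. Lengths are in m, angles in rad, forces in N, time in s.
With the tool pointing down it reaches from about 0.35 to 0.875 m from the base axis. Payload 4.2 kg.
Tool frame: the origin (TCP) lies between the finger pads; the fingertips stand 25 mm ahead of it and the grasp point (between the pads) lies 6 mm ahead of it; z points along the fingers, y is the line along which they close (so a half turn about z gives the same grasp; the last joint's range is limited). The gripper opens to 85 mm and grips with 20 to 120 N. Pads are 22 mm wide; open, the fingers measure 114 mm over their backs; the gripper's body (76 mm by 85 mm) begins 54 mm behind the grasp point. The pads swing forward as they close: fully open they stand 13 mm farther back than shut.
Start: joints at [1.548, 0.385, 0.008, 0, -1.194, -0.259], TCP at [0.174, 0.6, 0.256] pointing down, gripper open.
Joint ranges: [-3.14, 3.14], [-1.21, 2.06], [-1.07, 1.41], [-3.16, 2.05], [-2.99, -0.16], [-3.1, 3.1]. Speed limits (rad/s): [2.79, 2.79, 3.14, 3.14, 3.14, 3.14].

## Interface

Orientations are given as a 3x3 rotation matrix whose columns are the frame's x, y, z axes.
In Python, from bench import bot gives the robot as it stands. The module is installed in compiled form; this text tells all that it offers.
- The arm moves only by the shell command python3 -m inch 'ROWS' [OPENING]. ROWS is JSON, a list of rows, each a list of 4 numbers: the shift along the tool's x, y, z in cm, then the turn about the tool's z in degrees. A call has 1 to 12 rows; each row shifts and turns the commanded pose from where the row before left it, along the tool's axes as they then stand; what a row does not reach is not made up. A row lasts 1/8 s, in which the tool goes at most 62.5 mm and 10.7 degrees, less where a joint would pass 70% of its speed; a pose out of reach is approached as far as the arm can. A call with a gripper value outside its range is refused whole. OPENING is the gripper's target within -1 to 1 (shut at 1, half-way at 0, fully open at -1), set as the call begins (- or left out, the last holds). The fingers move at their own pace and stop on an object; the grip force is fixed at half the most. Time passes only in rows, so rows that do not move let the fingers close. It gives the time, the measured TCP pose, the force, the opening and the grip force at its end, in the units of the state.
- bot.observe(): the state, without advancing time (a new reading comes with each control period).
- bot.capture(name): name is "side" or "top" or "wrist"; returns the picture (420x560x3 uint8, red, green, blue); there is no depth.
- bot.camera_info(name): a dict with "fov_y" (degrees; the focal length in pixels is half the picture's height over the tangent of half this angle, whatever the lens; pixels are square), "cx", "cy" (the principal point, pixels), "R" (3x3) and "t" (3): a world point X has camera coordinates R X + t. Camera axes: x right, y down, z forward; pixel columns grow to the right and rows downward; lengths in m; the calibration is good to about 2 mm. The wrist camera is an equidistant fisheye: a pixel r from the principal point sees the ray r / f radians off the axis. A picture is of the moment at which its call begins: read the wrist's pose just before it. camera_info takes no time and is no camera call; for the wrist camera it gives the pose at the moment of the call.
- bot.finish_job(): hands the job in; it is judged then, once.
The state is a dict: "t": time; "qpos": joint angles; "qvel": joint speeds; "joint_efforts": joint torques, N m; "tcp_pos": TCP position; "tool_rot": TCP orientation; "wrist_force": force on the tool from outside, world axes, zero at the start; "ft_torque": the same for the moment, N m; "grip_width": finger opening in m; "grip_force": force on a finger pad.
Only numpy, scipy, OpenCV 4.12 (cv2) and the standard library are available. Lean on these libraries where they do the work, as an engineer would, in place of code of your own. Each camera call takes 0.05 s, during which the arm holds its last target. There are 200 camera calls.

## Working session

There is one attempt and no reset: what is moved stays moved. The work goes in short steps, Python scripts to look and compute and a shell command to move; the robot and the scene stay as the last step left them, time stands still between calls to the robot, and variables do not carry over. Pictures are saved under pics/ and viewed, at most 10 in all, crops included, and the job is handed in when it is done.

```bash
mkdir -p pics
python3 - <<'E'
from bench import bot
import cv2,numpy as np
for n in("top","side"):
    im=bot.capture(n); cv2.imwrite(f"pics/{n}0.png",cv2.resize(im[:,:,::-1],(800,600),interpolation=cv2.INTER_CUBIC))
    i=bot.camera_info(n); print(n,i['fov_y'],i['cx'],i['cy'],np.round(i['R'],4).tolist(),np.round(i['t'],4).tolist())
s=bot.observe();print(s['t'],s['tcp_pos'],np.round(s['tool_rot'],3).tolist())
E
```

```text
top 51.04775524327401 278.0176794027564 206.07140488949193 [[-0.0156, -0.9998, -0.0077], [-0.981, 0.0168, -0.1935], [0.1936, 0.0046, -0.9811]] [0.0041, 0.5578, 1.0059]
side 49.39923002075192 285.9161117613688 211.55425099959615 [[0.8508, -0.5255, 0.0067], [-0.3067, -0.5068, -0.8057], [0.4268, 0.6834, -0.5923]] [-0.486, 0.2139, 0.9556]
0.1 [0.17364982 0.59988656 0.25534476] [[0.961, -0.278, -0.0], [-0.278, -0.961, -0.002], [0.0, 0.002, -1.0]]
```

View pics/top0.png

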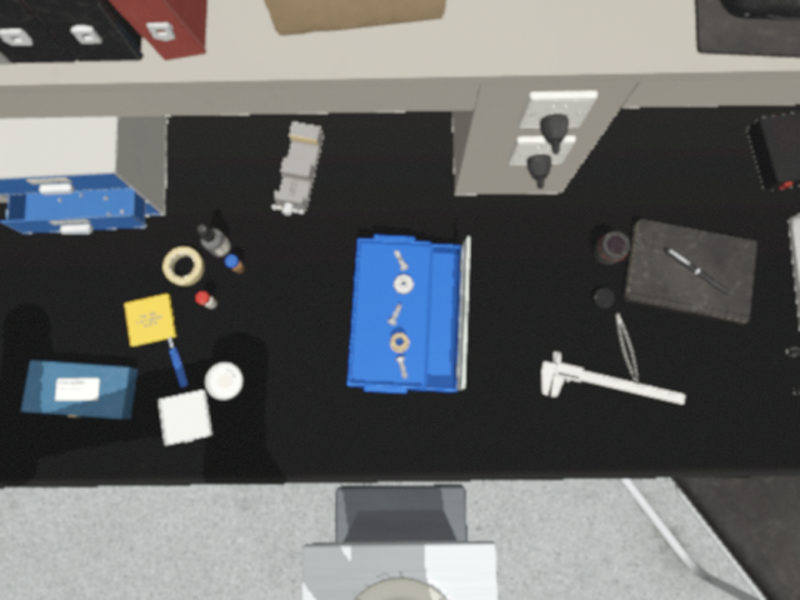

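View pics/side0.png

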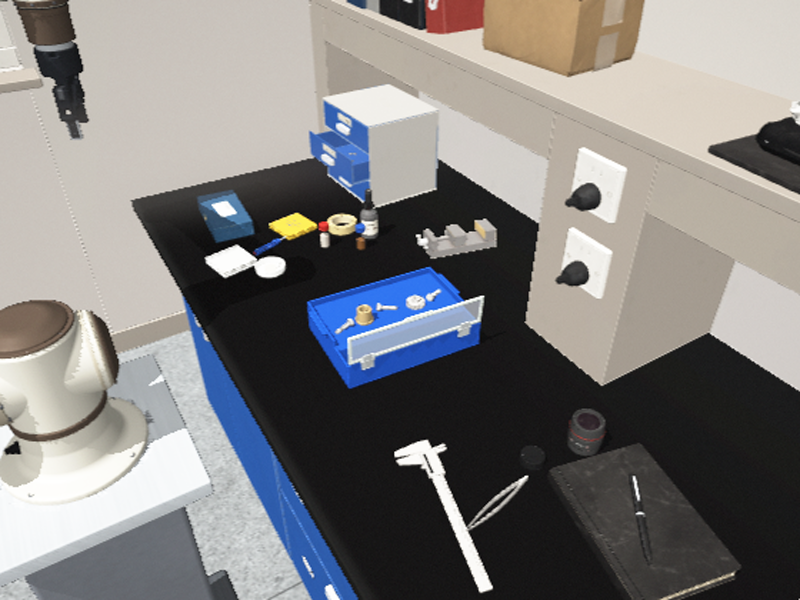

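The top view shows the tray at about (350-470, 235-390), with its trough and the open cover on the right. From top to bottom the row is bolt, gear, bolt, bushing, bolt. I'll enlarge it to read the positions.

Run:
```python
from bench import bot
import cv2
im=bot.capture("top")[155:285,235:340,::-1]
cv2.imwrite("pics/top1.png",cv2.resize(im,None,fx=4.6,fy=4.6,interpolation=cv2.INTER_CUBIC))
```

```text
(no output)
```

View pics/top1.png

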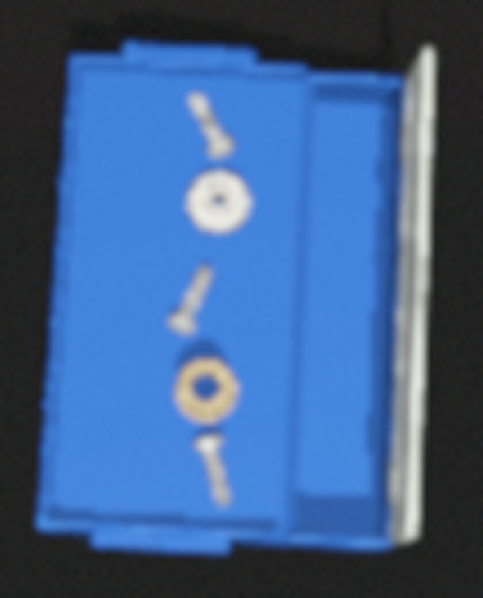

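```bash
cat > h.py <<'E'
from bench import bot
import numpy as np
from scipy.optimize import least_squares
def ray(n,uv,i=None):
    i=i or bot.camera_info(n); f=210/np.tan(np.radians(i['fov_y']/2))
    d=np.array([uv[0]-i['cx'],uv[1]-i['cy']])/f
    if n=='wrist':
        th=np.hypot(*d); v=np.array([*(d/th*np.sin(th)),np.cos(th)])
    else: v=np.array([*d,1.])
    R=np.array(i['R']); return -R.T@np.array(i['t']),R.T@v
def at(n,uv,z,i=None):
    c,v=ray(n,uv,i); return (c+v*(z-c[2])/v[2])[:2]
def tray(w,p):
    c,s=np.cos(p[2]),np.sin(p[2]); return np.array([[c,s],[-s,c]])@(np.array(w)-p[:2])
E
python3 - <<'E'
from h import *
g=lambda u,v:(u/4.6+235-.4,v/4.6+155-.4)
W=lambda u,v,z:at('top',g(u,v),z)
TL,BL=W(70,55,.062),W(38,528,.062); e=[W(308,75,.05),W(292,525,.05)]
def r(p):
    return np.r_[tray(TL,p)-[.124,.09],tray(BL,p)-[-.124,.09],[tray(x,p)[1]+.034 for x in e]]
s=least_squares(r,[.5,0,0]); p=s.x; print(p,np.round(s.fun*1e3,1)); np.save('p.npy',p)
for n,u,v,z in [('gear',219,202,.066),('bush',207,388,.074),('Ah',221,146,.056),('At',196,97,.055),('Bh',180,324,.056),('Bt',208,268,.055),('Ch',208,440,.056),('Ct',223,503,.055),('cov top',430,48,.11),('covbot',405,540,.11)]:
    w=W(u,v,z);print(n,np.round(w,4),np.round(tray(w,p)*1e3,1))
E
```

```text
[ 0.52557195 -0.0210443  -0.06470661] [ 0.4  1.4 -0.4  2.3 -1.4 -2.4]
gear [ 0.5737 -0.0154] [47.7  8.8]
bush [ 0.4757 -0.0076] [-50.6  10.2]
Ah [ 0.6061 -0.017 ] [80.1  9.2]
At [ 0.6333 -0.0042] [106.4  23.7]
Bh [0.5115 0.0059] [-15.8  26. ]
Bt [ 0.541  -0.0091] [14.6 12.9]
Ch [ 0.4511 -0.0076] [-75.2   8.6]
Ct [ 0.4189 -0.0148] [-106.8   -0.6]
cov top [ 0.642  -0.1231] [122.7 -94.3]
covbot [ 0.3963 -0.1018] [-123.8  -88.9]
```

```bash
python3 -m inch '[[0,0,0,-6.2],[0,0,0,-6.2],[3,4.4,0,0],[3,4.4,0,0],[3,4.4,0,0],[3,4.4,0,0],[3,4.4,0,0],[3,4.4,0,0],[3,4.4,0,0],[3,4.4,0,0],[3,4.4,0,0],[3,4.4,0,0]]' 1
python3 - <<'E'
from h import *
import cv2,json
i=bot.camera_info('wrist'); im=bot.capture('wrist')
json.dump({k:np.array(v).tolist() for k,v in i.items()},open('w0.json','w'))
cv2.imwrite("pics/w0.png",cv2.resize(im[:,:,::-1],(800,600),interpolation=cv2.INTER_CUBIC))
s=bot.observe();print(s['t'],s['tcp_pos'],np.round(s['tool_rot'],3).tolist(),s['grip_width'])
E
```

```text
t: 1.65
tcp_pos: [0.4449, 0.14, 0.2563]
tool_rot: [[0.998, -0.065, 0.0], [-0.065, -0.998, 0.0], [0.0, -0.0, -1.0]]
wrist_force: [0.6, 0.1, -0.1]
grip_width: 0.0003
grip_force: 0.0
1.7 [0.44649537 0.13622439 0.25615712] [[0.998, -0.07, -0.0], [-0.07, -0.998, -0.002], [-0.0, 0.002, -1.0]] 0.00028604732962527417
```

View pics/w0.png

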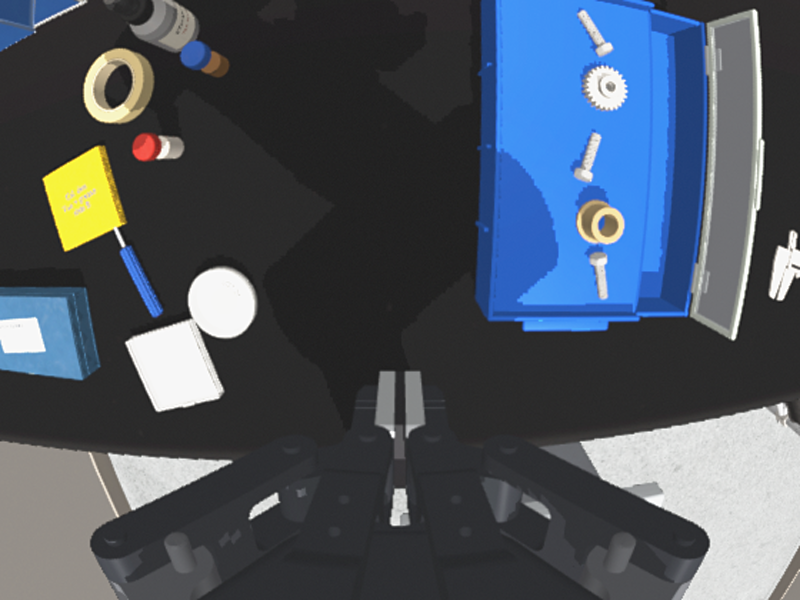

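The wrist view confirms the row and the shut fingers. From the top: bolt A (592,31), gear (606,87), bolt B (590,155), bushing (606,224), bolt C (601,278). The platform edge runs from (652,20) to (638,300).

Run:
```python
from h import *
import json
i=json.load(open('w0.json')); p=np.load('p.npy')
for n,u,v,z in [('BLcorner',491,320,.062),('BRcorner',690,317,.051),('edge1',651,40,.05),('edge2',638,300,.05),('gear',606,87,.066),('bush',607,225,.074),('Ah',603,48,.056),('At',582,14,.055),('Bh',583,173,.056),('Bt',597,135,.055),('Ch',599,260,.056),('Ct',603,297,.055)]:
    w=at('wrist',(u*.7,v*.7),z,i);print(n,np.round(w,4),np.round(tray(w,p)*1e3,1))
s=bot.observe();print(s['t'],s['tcp_pos'],np.round(tray(s['tcp_pos'][:2],p)*1e3,1),np.round(s['tool_rot'],3).tolist())
```

```text
BLcorner [0.4081 0.0756] [-123.4   88.8]
BRcorner [ 0.394  -0.1049] [-125.9  -92.2]
edge1 [ 0.6185 -0.0635] [ 95.5 -36.3]
edge2 [ 0.412  -0.0499] [-111.4  -36.1]
gear [ 0.5739 -0.0125] [47.7 11.6]
bush [ 0.4763 -0.007 ] [-50.1  10.8]
Ah [ 0.6055 -0.0174] [79.5  8.8]
At [ 0.6312 -0.0037] [104.3  24.2]
Bh [0.5118 0.0041] [-15.4  24.2]
Bt [ 0.5397 -0.0084] [13.3 13.5]
Ch [ 0.4474 -0.0096] [-78.8   6.3]
Ct [ 0.418  -0.0151] [-107.7   -1.1]
1.7 [0.44649537 0.13622439 0.25615712] [-89.1 151.8] [[0.998, -0.07, -0.0], [-0.07, -0.998, -0.002], [-0.0, 0.002, -1.0]]
```

```bash
python3 -m inch '[[-0.1,5.1,0,0],[-0.1,5,0,0],[0,0,5,0],[0,0,5,0],[0,0,5,0],[0,0,0,0],[0,0,0,0]]'
cat > st.py <<'E'
from h import *
s=bot.observe();p=np.load('p.npy');print(round(s['t'],2),'tray',np.round(tray(s['tcp_pos'][:2],p)*1e3,1),'z',np.round(s['tcp_pos'][2]*1e3,1),'F',np.round(s['wrist_force'],1),np.round(s['tool_rot'][:,0],3))
E
python3 st.py
```

```text
t: 2.58
tcp_pos: [0.437, 0.0415, 0.1077]
tool_rot: [[0.998, -0.064, 0.002], [-0.064, -0.998, 0.0], [0.002, -0.001, -1.0]]
wrist_force: [0.5, 0.8, 0.1]
grip_width: -0.0002
grip_force: 0.0
2.58 tray [-92.4  56.7] z 107.7 F [0.5 0.8 0.1] [ 0.998 -0.064  0.002]
```

```bash
python3 -m inch '[[0,0,1.5,0],[0,0,1.5,0],[0,1,0,0],[0,1.2,0,0],[0,1,0,0],[0,1,0,0],[0,1,0,0],[0,1,0,0],[0,1,0,0],[0,1,0,0],[0,0.8,0,0],[0,0.6,0,0]]'
python3 -m inch '[[0,0,0,0],[0,0,0,0]]'; python3 st.py
python3 - <<'E'
from bench import bot
import cv2
a=bot.capture("top")[155:285,235:340,::-1]
b=bot.capture("side")[180:280,205:345,::-1]
a=cv2.resize(a,None,fx=4,fy=4,interpolation=3);b=cv2.resize(b,(420,520*0+300),interpolation=3)
import numpy as np
o=np.zeros((520,840,3),np.uint8);o[:,:420]=a;o[:300,420:]=b
cv2.imwrite("pics/c1.png",o[:, :800] if 0 else cv2.resize(o,(800,495)))
E
```

```text
t: 4.08
tcp_pos: [0.4287, -0.0556, 0.0759]
tool_rot: [[0.998, -0.066, -0.002], [-0.066, -0.998, -0.0], [-0.002, 0.0, -1.0]]
wrist_force: [0.6, -0.5, 0.2]
grip_width: -0.0002
grip_force: 0.0
t: 4.32
tcp_pos: [0.4294, -0.0548, 0.0762]
tool_rot: [[0.998, -0.065, -0.0], [-0.065, -0.998, -0.0], [-0.0, 0.0, -1.0]]
wrist_force: [-0.3, -0.2, 0.1]
grip_width: -0.0001
grip_force: 0.0
4.33 tray [-93.8 -39.9] z 76.2 F [-0.3 -0.2  0.1] [ 0.998 -0.065 -0.   ]
```

View pics/c1.png

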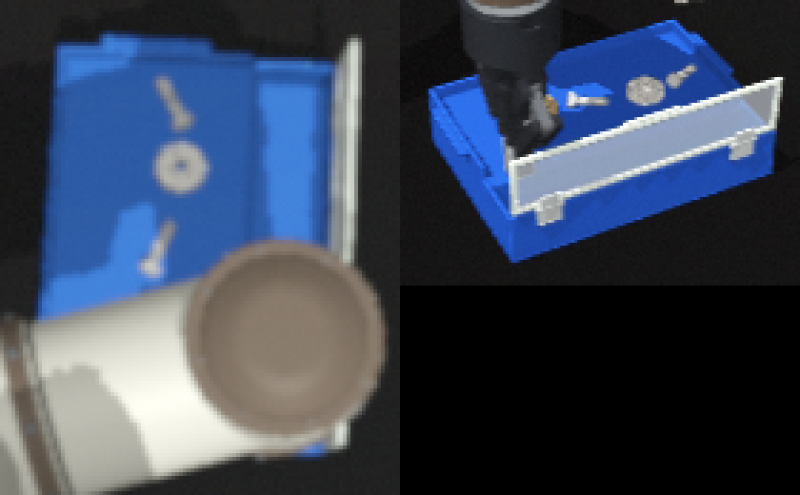

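The side view shows the gear and bolts A and B undisturbed, while the arm hides bolt C. Next I'll lift, move behind bolt B, and look on the way.

```bash
python3 -m inch '[[0,0,-2.5,0],[0,0,-2.5,0],[2.3,-2.5,0,0],[2.3,-2.5,0,0],[2.3,-2.5,0,0],[2.3,-2.5,0,0],[0,0,0,0],[0,0,0,0]]' >/dev/null; python3 st.py
python3 - <<'E'
from h import *
import cv2,json
i=bot.camera_info('wrist'); im=bot.capture('wrist')
json.dump({k:np.array(v).tolist() for k,v in i.items()},open('w1.json','w'))
cv2.imwrite("pics/w1.png",cv2.resize(im[:,:,::-1],(800,600),interpolation=cv2.INTER_CUBIC))
E
```

```text
5.42 tray [-2.4 59.9] z 125.9 F [-0.   0.2  0.5] [ 0.998 -0.065 -0.002]
```

View pics/w1.png

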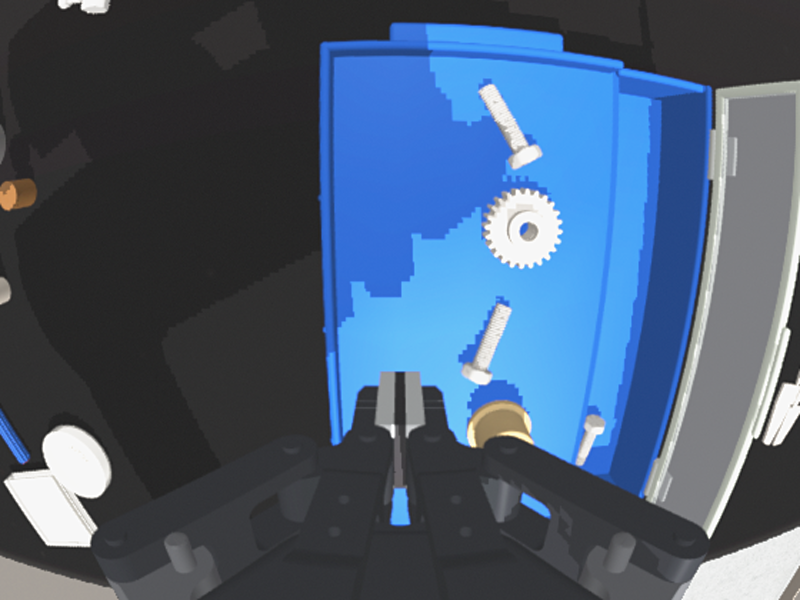

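Bolts A and B and the gear are where they were. Bolt C's head is at about (595,426) and its shank at (582,460), near the platform edge, so I'll check whether it fell in.

```bash
python3 - <<'E'
from h import *
import json
i=json.load(open('w1.json')); p=np.load('p.npy')
for n,u,v,zs in [('Ch',595,425,(.056,.013)),('Ct',582,460,(.056,.013)),('edge',606,300,(.05,)),('edge',617,100,(.05,)),('gear',525,228,(.066,)),('Bh',478,372,(.056,)),('Bt',504,308,(.055,))]:
    print(n,[np.round(tray(at('wrist',(u*.7,v*.7),z,i),p)*1e3,1) for z in zs])
import cv2
im=bot.capture('top')[200:285,250:345,::-1]
E
python3 -m inch '[[0,0,0,0],[0,0,2.5,0],[0,0,2.4,0],[0,1,0,0],[0,1.2,0,0],[0,1,0,0],[0,1,0,0],[0,1,0,0],[0,1,0,0],[0,1,0,0],[0,1,0,0],[0,1,0,0]]'
python3 -m inch '[[0,0.8,0,0],[0,0,0,0],[0,0,0,0]]'; python3 st.py
```

```text
Ch [array([-48.8, -40. ]), array([-76.7, -62.7])]
Ct [array([-70.5, -37. ]), array([-103.5,  -59. ])]
edge [array([ 15.5, -37.3])]
edge [array([107.5, -36.3])]
gear [array([49.9,  9.7])]
Bh [array([-16.8,  23.7])]
Bt [array([13.2, 13.8])]
t: 7.02
tcp_pos: [0.521, -0.0537, 0.0768]
tool_rot: [[0.998, -0.066, -0.002], [-0.066, -0.998, -0.0], [-0.002, 0.0, -1.0]]
wrist_force: [-0.6, -0.7, -0.7]
grip_width: -0.0004
grip_force: 0.0
t: 7.4
tcp_pos: [0.5211, -0.0609, 0.0771]
tool_rot: [[0.998, -0.065, -0.001], [-0.065, -0.998, -0.0], [-0.001, 0.0, -1.0]]
wrist_force: [0.4, 0.3, -0.4]
grip_width: 0.0001
grip_force: 0.0
7.4 tray [ -1.9 -40. ] z 77.1 F [ 0.4  0.3 -0.4] [ 0.998 -0.065 -0.001]
```

Bolt C is in the trough, at tray (-90, -61). Now bolt A.

```bash
python3 -m inch '[[0,0,-2.5,0],[0,0,-2.5,0],[2.4,-2.5,0,0],[2.4,-2.5,0,0],[2.4,-2.5,0,0],[2.4,-2.5,0,0],[0,0,0,0],[0,0,2.5,0],[0,0,2.4,0],[0,0,0,0],[0,0,0,0]]' >/dev/null; python3 st.py
python3 -m inch '[[0,1,0,0],[0,1,0,0],[0,1,0,0],[0,1,0,0],[0,1,0,0],[0,1,0,0],[0,1,0,0],[0,1,0,0],[0,1,0,0],[0,1,0,0],[0,0,0,0],[0,0,0,0]]'>/dev/null; python3 st.py
python3 -m inch '[[0,0,-3,0],[0,0,-4,0],[-3.0,-4,-2,0],[-3.0,-4,-2,0],[-3,-4,-2,0],[-3,-4,0,0],[0,0,0,0],[0,0,0,0]]' >/dev/null; python3 st.py
python3 - <<'E'
from h import *
import cv2,json
i=bot.camera_info('wrist'); im=bot.capture('wrist')
json.dump({k:np.array(v).tolist() for k,v in i.items()},open('w2.json','w'))
cv2.imwrite("pics/w2.png",cv2.resize(im[:,:,::-1],(800,600),interpolation=cv2.INTER_CUBIC))
E
```

```text
8.78 tray [94.2 59.8] z 78.9 F [0.3 1.3 0.1] [ 0.998 -0.065  0.   ]
10.28 tray [ 94.3 -40. ] z 78.3 F [-0.6 -0.5 -0.5] [ 0.998 -0.065  0.   ]
11.28 tray [-25.5 120.4] z 208.5 F [ 0.1 -0.  -0.5] [ 0.998 -0.064  0.   ]
```

View pics/w2.png

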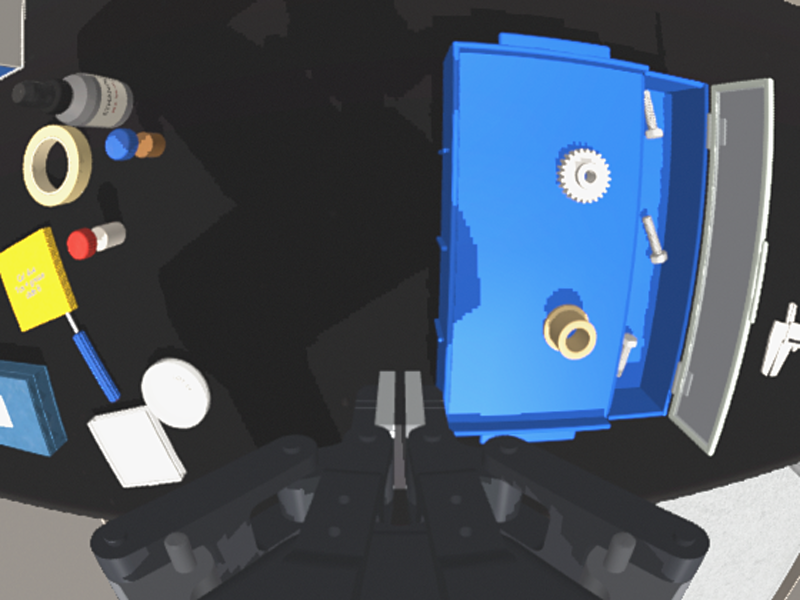

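All three bolts lie in the trough at about (652,113), (652,238) and (625,355), and the gear and bushing are still standing. Next I'll go over the cover and come down on its outer side.

```bash
python3 -m inch '[[0.5,5.1,0,0],[0.5,5.1,0,0],[0.5,5.1,0,0],[0.5,5.1,0,0],[0.5,5.4,0,0],[0,0,0,0],[0,0,0,0],[0,0,3,0],[0,0,3,0],[0,0,3,0],[0,0,0,0],[0,0,0,0]]' >/dev/null; python3 st.py
python3 - <<'E'
from bench import bot
import cv2
b=bot.capture("side")[170:290,195:355,::-1]
cv2.imwrite("pics/s2.png",cv2.resize(b,None,fx=4,fy=4,interpolation=3))
E
```

```text
12.82 tray [   0.2 -137.4] z 119.4 F [0.3 0.  0.6] [ 0.998 -0.064  0.002]
```

View pics/s2.png

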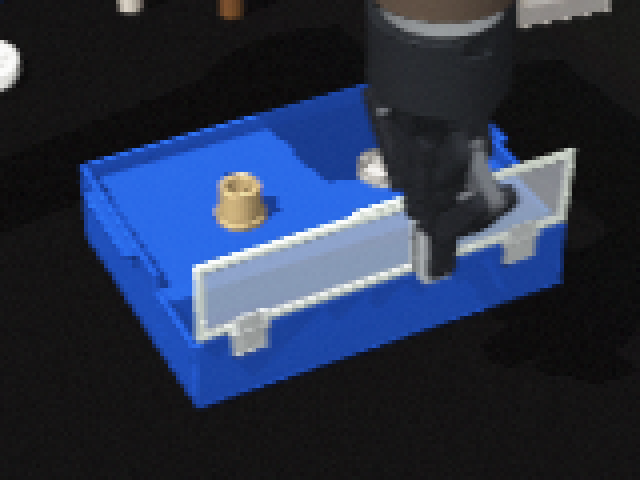

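The fingertips at about (435,260) stand outside the cover. Now I'll swing it over.

```bash
python3 -m inch '[[0,-1,0,0],[0,-1,0,0],[0,-1,0,0],[0,-1,0,0],[0,-0.8,0,0],[0,-0.7,0.2,0],[0,-0.6,0.3,0],[0,-0.5,0.4,0],[0,-0.5,0.5,0],[0,-0.5,0.5,0]]'|grep -E 'force'; python3 st.py
python3 -m inch '[[0,-0.3,0.5,0],[0,-0.3,0.5,0],[0,-0.2,0.6,0],[0,-0.1,0.6,0],[0,0,0.4,0],[0,0,0,0],[0,0,0,0]]'|grep force; python3 st.py
```

```text
wrist_force: [-0.8, -2.1, 0.5]
grip_force: 0.6
14.12 tray [ -0.6 -61.7] z 98.9 F [-0.8 -2.1  0.5] [ 0.998 -0.065  0.   ]
wrist_force: [-14.5, 2.9, 43.1]
grip_force: 21.5
15.0 tray [ -0.6 -53.3] z 79.5 F [-14.5   2.9  43.1] [ 0.998 -0.063  0.001]
```

The cover is at its stop, with the fingertip 54.5 mm up and 43 N on the wrist. I'll lift away and check.

```bash
python3 -m inch '[[0,0,-2,0],[0,0,-4,0],[0,0,-5,0],[-1,-5,-2,0],[-1,-5,0,0],[-1,-5,0,0],[-1,-5,0,0],[0,0,0,0],[0,0,0,0]]' >/dev/null; python3 st.py
python3 - <<'E'
from bench import bot
import cv2
b=bot.capture("side")[170:290,195:355,::-1]
cv2.imwrite("pics/s3.png",cv2.resize(b,None,fx=4,fy=4,interpolation=3))
E
```

```text
16.12 tray [-40.9 147.1] z 202.8 F [ 0.7  0.4 -0.5] [ 0.998 -0.065 -0.001]
```

View pics/s3.png

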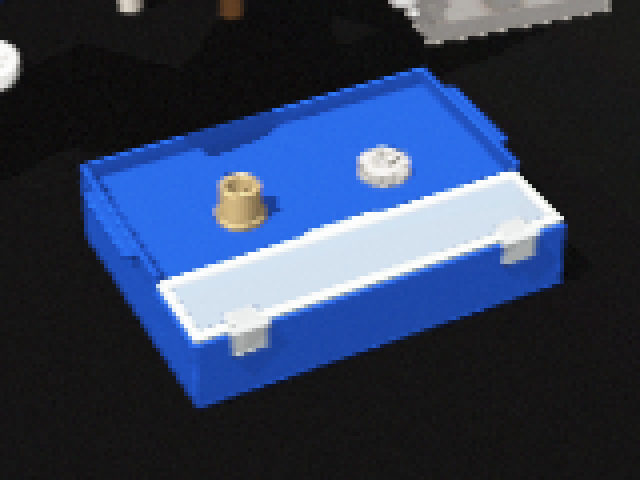

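The cover lies flat, with its border running from (165,285) to (560,215). The gear and bushing are standing, and the arm is clear.

```bash
python3 -c "
from bench import bot
print(bot.finish_job())"
```

```text
the job is handed in; nothing more can be done
None
```

The job is handed in: all three bolts were swept into the trough, the cover is pressed shut, and the gear and bushing still stand where they were; no verdict was returned.

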